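Seat a drive board in its chassis

ROBOT

A 6-joint arm with a two-finger parallel gripper is mounted at the origin on the work surface. World frame = base frame: x ahead of the robot, y to its left, z up, the work surface at z = 0. Lengths are in m, angles in degrees, forces in N, time in s.
With the tool pointing down it reaches from about 0.35 to 0.875 m from the base axis. Payload 4.2 kg.
Tool frame: the origin (TCP) lies midway between the tips of the shut fingers; the grasp point (between the pads) lies 19 mm behind it; z points along the fingers, y is the line along which they close (so a half turn about z gives the same grasp; the last joint's range is limited). The gripper opens to 87 mm and grips with 3 to 60 N. Pads are 19 mm wide; open, the fingers measure 117 mm over their backs; the gripper's body (75 mm by 190 mm) begins 51 mm behind the grasp point.
Start: joints at [82.139, 22.042, 0.453, 0, -68.411, -14.817], TCP at [0.241, 0.577, 0.223] pointing down, gripper open.
Joint ranges: [-179.83, 179.83], [-69.29, 118.12], [-61.27, 80.66], [-181.25, 117.63], [-171.15, -9.14], [-177.46, 177.46]. Speed limits (degrees/s): [159.86, 159.86, 180, 180, 180, 180].

INTERFACE

Orientations are given as [roll, pitch, yaw] about the fixed x, y, z axes, in that order (R = Rz(yaw) Ry(pitch) Rx(roll)).
In Python, from workcell import env gives the robot as it stands. The module is installed in compiled form; this text tells all that it offers. Calls block until the motion is done:
- env.goto(position, orientation): joint-space move of the TCP to a pose.
- env.move_straight(position, rotation=None, rate=0.15, force_limit=None): straight line of the TCP; rotation=None keeps the orientation; rate is the mean speed in m/s. With force_limit (N) it stops when the force on the tool has changed by that much, and returns True; else False.
- env.set_joints(angles): joint-space move.
- env.gripper_to(opening, grasp_force=None): opening from 0.0 (shut) to 1.0 (fully open); grasp_force is the grip in N (None keeps the last); returns when the fingers have stopped.
- env.dwell(seconds).
- env.inverse_kinematics(position, orientation): joint angles nearest the present ones, or None.
- env.read_state(): the state.
- env.grab_frame(name): name is "side" or "top"; returns a dict with "image" (480x640x3 uint8, blue, green, red), "fx", "fy", "cx", "cy" (pixels), "D" ([k1, k2, p1, p2, k3] as OpenCV has them; the pictures are not rectified), "position" and "orientation" of the camera in the world. Camera axes: x right, y up, looking along -z (the intrinsics and any distortion apply to the point x, -y, -z); pixel columns grow to the right and rows downward; lengths in m; the calibration is good to about 2 mm. A picture is of the moment at which its call begins. There is no depth.
A pose or a line that the arm cannot do raises env.Unreachable and nothing moves.
- env.close_job(): hands the job in; it is judged then, once.
Trained networks look in a picture, given as the dict that the camera call returned (one of the last four; its "shot" number tells which), for a name from the list of things; names that differ only in an ending like _2 or _b are one class to them, and where a whole thing is asked for, a point or a joint stands for the part that bears it (a point fixed in the world has none). Each returns a list of dicts, best first, with "score" (0 to 1); they miss things now and then, are a little off and sometimes report something else, mostly with a low value. They report only what shows in the picture. A call takes as long as a camera call. They do not tell look-alikes from the thing itself.
- env.search_frame(picture, thing): "xyz" ([x, y, z] in m, in world coordinates, good to about 4 mm: the middle of the surface that is visible of it).
- env.trace(picture, thing): "mask" (480x640 bool, what is visible of it).
The state is a dict: "clock": time; "joint_positions": joint angles; "qvel": joint speeds; "joint_torque": joint torques, N m; "position": TCP position; "tool_rot": TCP orientation; "force": force on the tool from outside, world axes, zero at the start; "wrist_torque": the same for the moment, N m; "opening": opening from 0.0 (shut) to 1.0 (fully open); "finger_force": force on a finger pad.
Only numpy, scipy, OpenCV 4.12 (cv2) and the standard library are available. Lean on these libraries where they do the work, as an engineer would, in place of code of your own. Each camera call takes 0.05 s, during which the arm holds its last target. There are 200 camera calls.

TASK

Take the drive board out of its shipping tray, lay it component side up and panel towards the open end on the chassis's open shelf, and slide it along the two card guides under the cover until it meets the socket. Then swing both ejector levers fully shut so that they drive the board home, and let go. Keep the board level throughout, and do not disturb the tube, screwdriver or can.

Things in the scene. Friction and masses are not known exactly. Their poses are not given: they have to be found in the camera images.
- board: Loose green circuit board, mm: 150 (x) x 100 (y) x 4 thick, 0.2 to 0.45 kg; origin: centre of underside, z up. Aluminium front panel 10 thick, 100 wide, 30 high across its -x end (x -75 to -65, z 4 to 34). Finned heat sink 40 (x) x 30 (y) x 28 high in its middle (z 4 to 32): good first grip, across y. The +x end (brass contacts) enters the chassis first. Other components: looks only.
- tray: Fixed black shipping tray, 176 x 124; origin: centre of its underside. The board lies on its 6 thick floor, x along the tray's x, within 2 of centre. Three walls 14 high; the -x end has a guard wall 8 thick, 44 high, some 5 in front of the board's panel, so that fingers cannot take the panel there.
- chassis: Fixed grey chassis, mm: 150 wide, x -45 to 200; x is the slide direction; origin: on the table under the middle of its open shelf. Two slick ledges, tops at z 25, carry the board's side edges. To x 85 they are open above, beside them rails 4 high, 108 apart, narrowing from x 50 to 103 at x 85. From there the guides run under upper lips (gap 7 for the 4 thick board) and a cover.
- shelf (a point): Chassis point (0, 0, 25): the board's origin when it lies on the open shelf, x along the chassis's x, 10 short of the cover. The cover (x 85 to 200, 128 wide, underside z 63, top z 67) keeps fingers on the heat sink out: put the board down here, then push it by its panel.
- seat (a point): Chassis point (105, 0, 25), axes as the chassis: the board's origin when home. A spring-loaded socket at the far end meets the board 6 before home (3 N) and pushes with 6 N at home: without the levers the board springs back those 6.
- left_pivot (a point): Vertical hinge axis of the left lever, at chassis (26, 66, 31), fixed.
- right_pivot (a point): Vertical hinge axis of the right lever, at chassis (26, -66, 31), fixed.
- left_tab (a point): Top of the left lever's upright round tab, 12 in diameter, reaching from z 41 (top of the lever's flat arms) to z 65; 60 from the pivot; moves with the lever.
- right_tab (a point): The same for the right lever.
- lever_left (a joint): Dark steel left lever, rad: 0 shut, starts at 1.3 to 1.65, at most 1.75. Flat arms at z 31 to 41. Shut, its nose (24 long) points to the chassis centre and presses on the panel's face; the tab is then 39 in front (-x) of the pivot and 46 towards the centre. Opening turns it clockwise from above, tab towards -x and outwards. Stiff hinge, stays where left; 3 to 8 N at the tab.
- lever_right (a joint): Mirror image of the left lever, on the -y side (opens counterclockwise from above).
- tube: Bystander: loose steel tube, 60 in diameter, 75 high, upright; leave it alone. Origin: centre of its underside.
- screwdriver: Bystander: loose screwdriver lying down; leave it alone.
- spray_can: Bystander: loose white can, 52 in diameter, 150 high; leave it alone. Origin: centre of its underside.
Mind the look-alikes: they are no part of the job. Several things have the shape of the board; the one meant has the colours described above.

How it is judged (in metres and radians):
On the way:
1. the board has been slid along the guides up to the socket (12 mm or less from home), both levers still open (x of board in the frame of seat between -0.012 and 0.004 m and y of board in the frame of seat between -0.005 and 0.005 m and z of board in the frame of seat between -0.004 and 0.005 m and value of joint each of lever_left, lever_right above 0.4 rad), for 0.1 s.
At the end, for the whole second after the job is handed in: The board lies at rest in both guides within 3 mm of home along the slide (4 mm across and in height, square to 0.06 rad), and both levers are shut to within 0.12 rad (x of board in the frame of seat between -0.003 and 0.004 m and y of board in the frame of seat between -0.004 and 0.004 m and z of board in the frame of seat between -0.003 and 0.004 m and angle between the x axis of board and the x axis of seat, either way round below 0.06 rad and angle between board's own z axis and vertical below 0.06 rad and value of joint each of lever_left, lever_right below 0.12 rad and linear speed of board below 0.02 m/s); the robot touches nothing.
It fails at once if the board is tipped more than 0.5 rad from level (angle between board's own z axis and vertical above 0.5 rad).
It fails at once if the tube, screwdriver or can is moved more than 30 mm (distance of any of tube, screwdriver, spray_can from where it was at the start of the episode above 0.03 m).
It also fails if it takes over 72 s, if anything falls off the work surface, if the arm or the gripper's body presses on something with over 40 N, if the wrist force passes 120 N, or if a joint passes its speed limit or range.

## Working session

There is one attempt and no reset: what is moved stays moved. The work goes in short steps, each a Python script; the robot and the scene stay as the last script left them, time stands still between calls to the robot, and variables do not carry over. Pictures are saved under pics/ and viewed, at most 10 in all, crops included, and the job is handed in when it is done.

```bash
mkdir -p pics; cat > a.py <<'E'
from workcell import env
import cv2,json,numpy as np
for n in ["top","side"]:
    f=env.grab_frame(n); cv2.imwrite(f"pics/{n}0.png",f["image"])
    print(n,f["fx"],f["fy"],f["cx"],f["cy"],f["D"],f["position"],f["orientation"])
    for t in ["board","tray","chassis","left_tab","right_tab","lever_left","tube","screwdriver","spray_can"]:
        print(t,[(np.round(d["xyz"],3).tolist(),round(d["score"],2)) for d in env.search_frame(f,t)][:5])
print(env.read_state()["clock"])
E
python3 a.py
```

```text
top 576.1270916522558 576.1270916522558 312.6149223537037 239.63783624390544 [-0.03778315  0.          0.          0.          0.        ] [ 0.15433768 -0.02130922  1.69505595] [ 1.29972950e+01  6.89942490e-02 -8.91165647e+01]
board [([0.744, 0.165, 0.005], 0.97), ([0.517, 0.17, 0.009], 0.95), ([0.268, 0.229, 0.001], 0.64)]
tray [([0.508, 0.162, 0.016], 0.63), ([0.518, 0.172, 0.009], 0.48)]
chassis [([0.601, -0.206, 0.026], 0.79)]
left_tab []
right_tab [([0.532, -0.295, 0.041], 0.59)]
lever_left [([0.527, -0.131, 0.041], 0.46), ([0.604, -0.204, 0.023], 0.2)]
tube [([0.454, 0.469, 0.045], 0.84), ([0.52, 0.173, 0.009], 0.48)]
screwdriver [([0.552, -0.532, 0.022], 0.63)]
spray_can [([0.611, 0.471, 0.128], 0.56), ([0.532, -0.292, 0.045], 0.5)]
side 470.08187500137535 470.08187500137535 322.4213720858444 240.66993950128384 [-0.11156587  0.          0.          0.          0.        ] [ 0.27681035 -1.08350279  0.94141722] [ 51.12264423  -0.79783911 -10.87641377]
board [([0.742, 0.147, 0.011], 0.98), ([0.272, 0.216, 0.004], 0.74), ([0.513, 0.162, 0.01], 0.69)]
tray [([0.505, 0.131, 0.016], 0.7), ([0.609, -0.222, 0.027], 0.56)]
chassis [([0.61, -0.225, 0.028], 0.95), ([0.523, -0.126, 0.042], 0.62)]
left_tab [([0.526, -0.123, 0.04], 0.46)]
right_tab [([0.503, 0.132, 0.013], 0.58), ([0.533, -0.3, 0.04], 0.54)]
lever_left []
tube [([0.445, 0.45, 0.046], 0.59)]
screwdriver [([0.554, -0.536, 0.018], 0.69), ([0.533, -0.303, 0.041], 0.54)]
spray_can [([0.622, 0.462, 0.089], 0.6)]
1.0
```

View pics/top0.png

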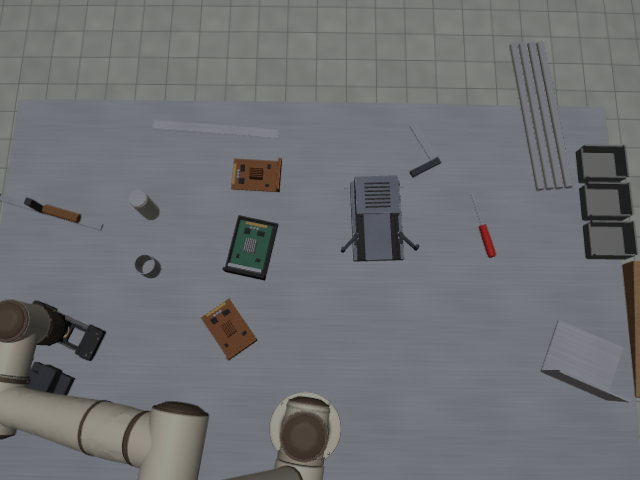

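View pics/side0.png

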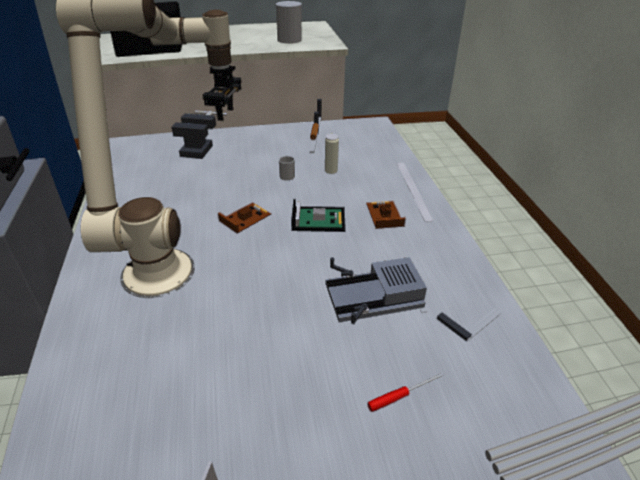

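Candidates for the board in the top picture are the green one in the black tray at (250,247) and two brown look-alikes at (257,175) and (230,328). Green with an aluminium panel, lying in the tray, fits the description, so I choose (250,247). The chassis is at (377,220), open end towards the robot, with lever tabs at about (346,246) and (413,246). I'll check the choice with a crop and take accurate features from it.

```bash
cat > h.py <<'E'
from workcell import env
import cv2,numpy as np
from scipy.spatial.transform import Rotation as R
def cam(f):
    K=np.array([[f["fx"],0,f["cx"]],[0,f["fy"],f["cy"]],[0,0,1]])
    Rw=R.from_euler("xyz",f["orientation"],degrees=True).as_matrix()@np.diag([1,-1,-1])
    return K,np.array(f["D"]),Rw,np.array(f["position"])
def ray(f,uv,z):
    K,D,Rw,p=cam(f)
    n=cv2.undistortPoints(np.array(uv,float).reshape(-1,1,2),K,D).reshape(-1,2)
    d=np.c_[n,np.ones(len(n))]@Rw.T
    return p+d*((z-p[2])/d[:,2])[:,None]
def proj(f,P):
    K,D,Rw,p=cam(f)
    return cv2.projectPoints(np.array(P,float).reshape(-1,3),cv2.Rodrigues(Rw.T)[0],-Rw.T@p,K,D)[0].reshape(-1,2)
def place(xy,yaw,P):
    c,s=np.cos(yaw),np.sin(yaw);P=np.array(P,float).reshape(-1,3)
    return np.c_[xy[0]+c*P[:,0]-s*P[:,1],xy[1]+s*P[:,0]+c*P[:,1],P[:,2]]
E
python3 - <<'E'
from h import *
f=env.grab_frame("top");im=f["image"]
a=cv2.resize(im[205:290,215:290],None,fx=6,fy=6,interpolation=cv2.INTER_CUBIC)
b=cv2.resize(im[165:275,330:430],None,fx=5,fy=5,interpolation=cv2.INTER_CUBIC)
H=np.zeros((560,960,3),np.uint8);H[:a.shape[0],:450]=a;H[:550,455:955]=b
cv2.imwrite("pics/c1.png",cv2.resize(H,(800,467)))
hsv=cv2.cvtColor(im,cv2.COLOR_BGR2HSV)
g=cv2.inRange(hsv,(45,80,30),(90,255,255))
n,l,st,ce=cv2.connectedComponentsWithStats(g);i=1+np.argmax(st[1:,4]);print(st[i],ce[i])
y,x=np.where(l==i)
print(cv2.minAreaRect(np.c_[x,y].astype(np.float32)))
for nm in ["tray","chassis"]:
    for t in env.trace(f,nm)[:2]:
        y,x=np.where(t["mask"]);r=cv2.minAreaRect(np.c_[x,y].astype(np.float32));print(nm,round(t["score"],2),len(x),np.round(cv2.boxPoints(r)).tolist())
E
```

```text
[ 230  220   43   51 1076] [250.70910781 246.4795539 ]
((251.0032958984375, 244.23605346679688), (33.43974304199219, 45.120750427246094), 13.240520477294922)
tray 0.84 827 [[221.0, 271.0], [235.0, 213.0], [279.0, 223.0], [265.0, 281.0]]
chassis 0.88 4396 [[339.0, 176.0], [415.0, 174.0], [417.0, 259.0], [341.0, 261.0]]
```

View pics/c1.png

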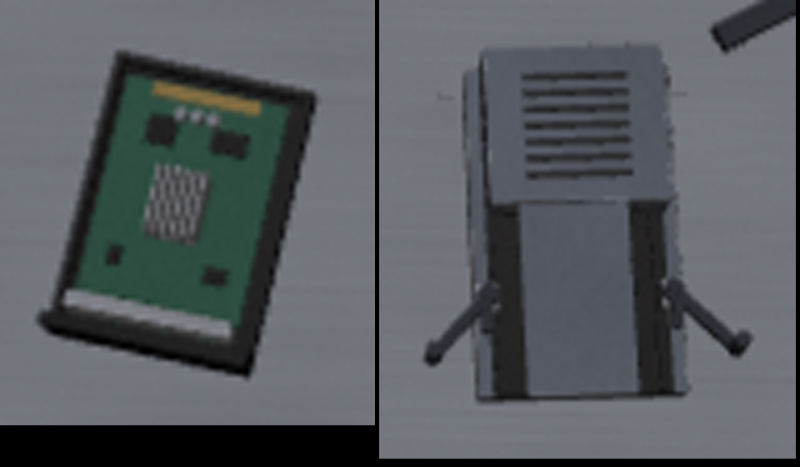

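The crop confirms the green board in the tray: heat sink at (250.7,245.5), contacts at the far end, silver panel next to the guard wall. On the chassis, the cover corners, hinges and tabs show clearly. Next I fit both poses to these features.

```bash
cat > fit.py <<'E'
from h import *
from scipy.optimize import least_squares
f=env.grab_frame("top")
A=lambda p:np.array(p,float)/5+[215,205]
B=lambda p:(np.array(p,float)-[379.2,0])/4.1667+[330,165]
def fit(P,uv,x0):
    P=np.array(P)/1000.
    r=least_squares(lambda q:(proj(f,place(q[:2],q[2],P))-uv).ravel(),x0,loss="soft_l1")
    print(np.round(r.x[:2],4),"yaw",round(np.degrees(r.x[2]),2));print(np.round(r.fun.reshape(-1,2),1).tolist());return r.x
b=fit([[88,62,14],[88,-62,14],[0,0,38],[-65,50,40],[-65,-50,40]],A([[118,50],[317,95],[178,198],[69,290],[233,321]]),[.51,.17,-.2])
c=fit([[85,64,67],[85,-64,67],[200,64,67],[200,-64,67],[26,66,41],[26,-66,41],[-45,75,0],[-45,-75,0]],
      B([[492,203],[673,200],[482,47],[662,45],[490,290],[672,287],[478,401],[688,395]]),[.55,-.21,0])
for s,p in ((1,[432,350]),(-1,[743,340])):
    w=ray(f,B([p]),.065)[0]; d=w[:2]-c[:2]; R2=np.array([[np.cos(c[2]),np.sin(c[2])],[-np.sin(c[2]),np.cos(c[2])]])
    v=(R2@d)*1000-[26,66*s]; v[1]*=s
    ang=np.arctan2(-46,-39)-np.arctan2(v[1],v[0]); print("tab",w,v,np.hypot(*v),(ang+np.pi)%(2*np.pi)-np.pi)
np.save("b.npy",b);np.save("c.npy",c)
# overlay check with side camera
g=env.grab_frame("side");im=cv2.resize(g["image"],None,fx=1,fy=1)
m=lambda L,q:proj(g,place(q[:2],q[2],np.array(L)/1000.))
pts=np.r_[m([[85,64,67],[85,-64,67],[200,64,67],[200,-64,67],[26,66,41],[26,-66,41],[-45,-75,0],[-45,75,0]],c),m([[88,-62,14],[-88,-62,44],[-20,-15,38],[20,15,38]],b)]
S=4;x0,y0=285,190
o=cv2.resize(im[y0:y0+140,x0:x0+150],None,fx=S,fy=S,interpolation=cv2.INTER_CUBIC)
for p in pts: cv2.circle(o,tuple(int(v) for v in (p-[x0,y0]+.5)*S),3,(0,0,255),1)
cv2.imwrite("pics/s1.png",o)
E
python3 fit.py
```

```text
[0.5173 0.1691] yaw -11.63
[[-0.0, -0.2], [0.0, -0.6], [0.0, 0.6], [-0.2, -0.4], [0.2, 0.7]]
[ 0.5284 -0.2098] yaw 2.58
[[-0.2, -0.1], [-0.1, -0.7], [0.4, 0.1], [0.0, -0.6], [-0.1, 0.6], [0.8, 0.0], [-0.1, 0.3], [-0.6, 0.3]]
tab [ 0.50403477 -0.1009195   0.065     ] [-45.41124304  43.87833038] 63.14656658478969 1.6357976557165639
tab [ 0.51439774 -0.31730674  0.065     ] [-44.8146615   40.75609463] 60.57568104954138 1.6055699982573781
```

View pics/s1.png

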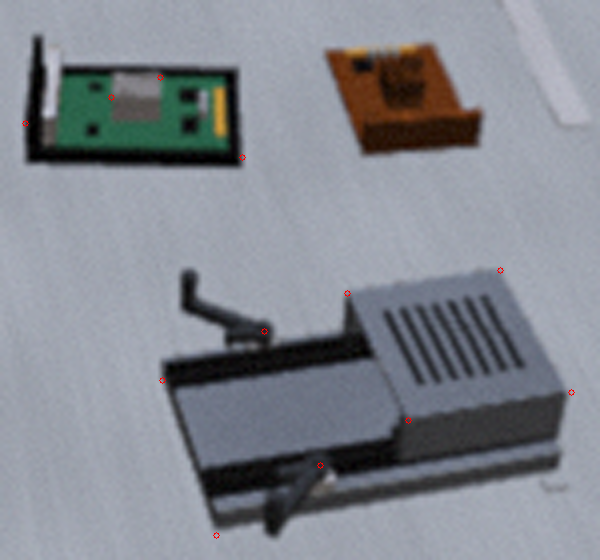

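The fit agrees in both views to about 1 px, and tray, board, chassis and lever angles (about 1.6) are all plausible. Now the pick.

```bash
cat >> h.py <<'E'
def st(k="position"): return np.round(env.read_state()[k],4)
def down(yaw): return [180,0,yaw]
E
python3 - <<'E'
from h import *
b=np.load("b.npy");c=np.load("c.npy");yb,yc=np.degrees([b[2],c[2]])
for o in (0,180,-180):
    print(o,[None if q is None else np.round(q,0).tolist() for q in (env.inverse_kinematics([b[0],b[1],.15],down(yb+o)),env.inverse_kinematics([c[0],c[1],.15],down(yc+o)))])
print(env.read_state()["tool_rot"])
env.goto([b[0],b[1],.15],down(yb))
env.move_straight([b[0],b[1],.014],force_limit=8)
print(st(),st("force"))
env.gripper_to(0.0,35)
print(st("opening"),st("finger_force"))
env.move_straight([b[0],b[1],.15])
print(st("opening"),st("finger_force"),st("force"),st("clock"))
f=env.grab_frame("side");cv2.imwrite("pics/lift.png",f["image"][120:360,160:480].repeat(2,0).repeat(2,1))
E
```

```text
0 [[35.0, 18.0, -17.0, 0.0, -55.0, 43.0], [-5.0, 20.0, -14.0, 0.0, -56.0, 98.0]]
180 [[35.0, 18.0, -17.0, -0.0, -55.0, -137.0], [-5.0, 20.0, -14.0, -0.0, -56.0, -82.0]]
-180 [[35.0, 18.0, -17.0, -0.0, -55.0, -137.0], [-5.0, 20.0, -14.0, -0.0, -56.0, -82.0]]
[ 1.79999141e+02  8.33695729e-04 -2.26790815e+01]
[0.518  0.1696 0.0148] [-0.0185  0.3707  1.3961]
0.3452 34.9995
0.3385 34.9995 [-0.458  -0.6849 -4.0852] 6.1417
```

View pics/lift.png

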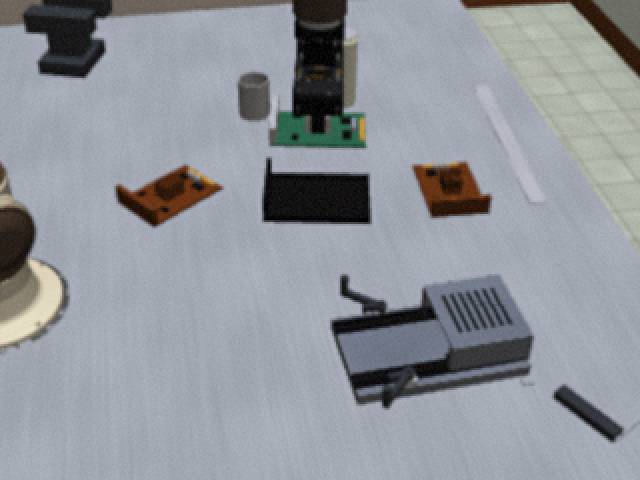

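Board is level and held on the heat sink: opening 0.345 is 30 mm, the sink's width. I put it down slightly short of the shelf point, where the rails are still 108 mm apart.

```bash
python3 - <<'E'
from h import *
c=np.load("c.npy");yc=np.degrees(c[2])
P=lambda x,y,z:place(c[:2],c[2],[[x,y,z]])[0]
env.goto(P(-.022,0,.15),down(yc))
env.move_straight(P(-.022,0,.05))
hit=env.move_straight(P(-.022,0,.030),rate=.04,force_limit=5)
print(hit,st(),st("force"),st("wrist_torque"))
f=env.grab_frame("top");g=env.grab_frame("side")
a=cv2.resize(f["image"][175:285,330:430],None,fx=4,fy=4,interpolation=cv2.INTER_CUBIC)
b=cv2.resize(g["image"][220:330,305:405],None,fx=4,fy=4,interpolation=cv2.INTER_CUBIC)
cv2.imwrite("pics/put.png",np.hstack([a,b]));print(st("clock"))
E
```

```text
True [ 0.5064 -0.2108  0.0328] [-0.532  -0.1594  3.5697] [0.1573 0.0861 0.0475]
8.9833
```

View pics/put.png

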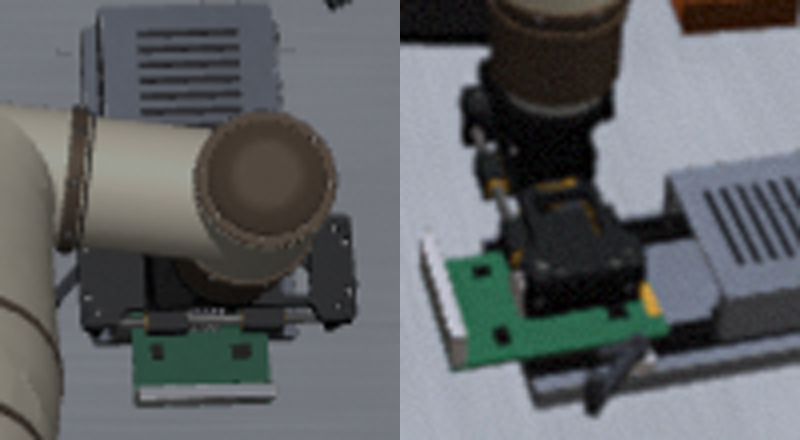

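Touchdown at z 0.0328 matches the ledges and the board sits square between the rails with its panel towards the robot. Release and push the panel with both fingers.

```bash
python3 - <<'E'
from h import *
c=np.load("c.npy");yc=np.degrees(c[2])
P=lambda x,y,z:place(c[:2],c[2],[[x,y,z]])[0]
loc=lambda: np.round((place([0,0],-c[2],[np.array(st())-[c[0],c[1],0]])[0])*1000,1)
env.gripper_to(0.6); env.move_straight(P(-.022,0,.13))
env.gripper_to(0.5)
env.move_straight(P(-.135,0,.13),rate=.25); env.move_straight(P(-.135,0,.044))
print(env.move_straight(P(.020,0,.044),rate=.05,force_limit=5),loc(),st("force"),st("clock"))
f=env.grab_frame("top");g=env.grab_frame("side")
a=cv2.resize(f["image"][165:275,330:430],None,fx=4,fy=4,interpolation=cv2.INTER_CUBIC)
b=cv2.resize(g["image"][220:330,305:405],None,fx=4,fy=4,interpolation=cv2.INTER_CUBIC)
cv2.imwrite("pics/push.png",np.hstack([a,b]))
E
```

```text
True [11.8  0.2 43.3] [-0.4544  0.3868  0.0608] 14.9667
```

View pics/push.png

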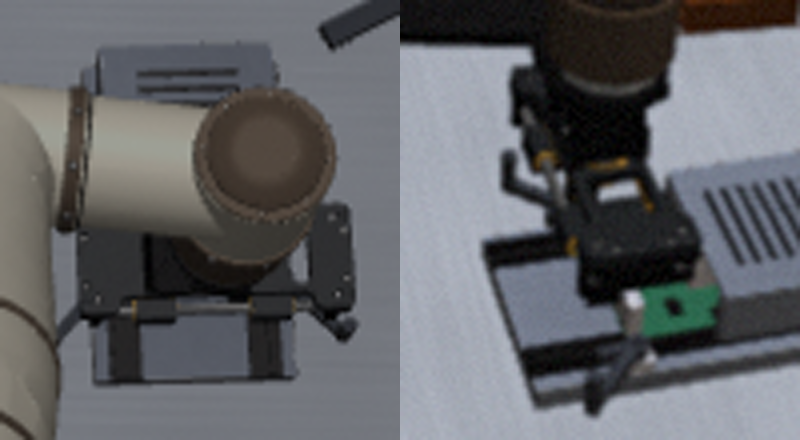

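The panel is now between the levers and the board is under the cover. The stop at 11.8 mm was brief (the force is nearly zero now), so I nudge on slowly to confirm the socket spring.

```bash
python3 - <<'E'
from h import *
c=np.load("c.npy")
P=lambda x,y,z:place(c[:2],c[2],[[x,y,z]])[0]
loc=lambda: np.round((place([0,0],-c[2],[np.array(st())-[c[0],c[1],0]])[0])*1000,1)
for x in range(13,21):
    h=env.move_straight(P(x/1000,0,.044),rate=.02,force_limit=6); env.dwell(.05)
    print(x,h,loc(),st("force"))
    if np.hypot(*st("force")[:2])>5.3 : break
f=env.grab_frame("side")
cv2.imwrite("pics/push2.png",cv2.resize(f["image"][220:330,305:405],None,fx=5,fy=5,interpolation=cv2.INTER_CUBIC))
print(st("clock"),[(np.round(d["xyz"],3).tolist(),round(d["score"],2)) for d in env.search_frame(f,"board")])
E
```

```text
13 False [12.   0.2 43.6] [-3.1878  0.5743 -0.0742]
14 False [12.2  0.2 43.6] [-5.0209  1.2572  1.3666]
15 False [13.   0.1 43.6] [-5.7495  0.0215  1.9845]
16.05 [([0.269, 0.217, 0.006], 0.69), ([0.614, 0.46, 0.031], 0.68), ([0.589, -0.239, 0.029], 0.64), ([0.756, 0.144, 0.016], 0.61), ([0.631, -0.243, 0.035], 0.28)]
```

The force rises from 3 to 5.7 N over the last millimetre, so the board is on the socket spring with both levers open. Now the levers, pushed from behind along their arcs with the fingers shut: left almost shut, then right fully, then left fully.

```bash
cat > lev.py <<'E'
from h import *
c=np.load("c.npy")
P=lambda x,y,z:place(c[:2],c[2],[[x,y,z]])[0]
def pose(s,q,m,z=.046):   # s=+1 left, -1 right; m: TCP behind tab centre
    co,si=np.cos(q),np.sin(q); rot=np.array([[co,si],[-si,co]])
    r=rot@[-.039,-.046]; t=rot@(np.array([.046,-.039])/np.hypot(.046,.039))
    xy=np.array([.026,.066])+r-t*m
    yaw=np.degrees(np.arctan2(t[1]*s,t[0])+c[2])-(180 if s<0 else 0)
    return P(xy[0],xy[1]*s,z),down((yaw+180)%360-180)
def swing(s,q0,q1,m=.018,lim=25):
    p,o=pose(s,q0,m+.025,.11); env.goto(p,o)
    p,o=pose(s,q0,m+.025); env.move_straight(p,rate=.15)
    n=int(np.ceil((q0-q1)/.2))
    for q in np.linspace(q0,q1,n+1):
        p,o=pose(s,q,m); h=env.move_straight(p,o,rate=.06,force_limit=lim)
        print(s,round(q,2),h,st("force"),round(1000*np.hypot(*(st()-p)[:2]),1))
        if h: break
def leave(s,q,m=.018):
    p,o=pose(s,q,m+.02); env.move_straight(p,o); p[2]=.11; env.move_straight(p,rate=.2)
def snap(n):
    f=env.grab_frame("top");g=env.grab_frame("side")
    r=lambda i:cv2.resize(i,None,fx=4,fy=4,interpolation=cv2.INTER_CUBIC)
    cv2.imwrite(f"pics/{n}.png",np.hstack([r(f["image"][165:275,330:430]),r(g["image"][220:330,305:405])]))
    print(st("clock"))
E
python3 - <<'E'
from lev import *
env.move_straight(P(-.03,0,.044)); env.move_straight(P(-.03,0,.12)); env.gripper_to(0)
swing(1,1.62,.35); leave(1,.35); snap("lev1")
E
```

```text
1 1.62 False [ 0.7511 -0.1705  0.6145] 0.3
1 1.44 False [0.0523 0.0499 0.1316] 0.2
1 1.26 False [0.3207 0.3287 0.4704] 0.2
1 1.08 False [-0.1401 -0.2102  0.1125] 0.1
1 0.89 False [-0.3291 -0.253   1.0107] 0.2
1 0.71 False [-0.7325 -0.2063  0.6676] 0.2
1 0.53 False [0.1266 0.7404 0.3598] 0.2
1 0.35 False [0.0778 0.139  0.0161] 0.2
24.7833
```

View pics/lev1.png

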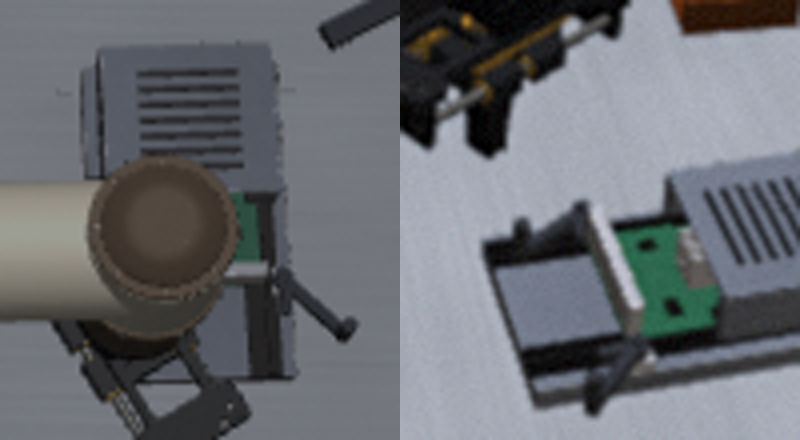

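The left lever is most of the way shut (tab at (522,235) in the right half). The panel is still square and level with the hinges, where the socket spring leaves it. Now the right lever fully, then the left.

```bash
python3 - <<'E'
from lev import *
swing(-1,1.60,-.12,lim=15); leave(-1,0)
swing(1,.5,-.12,lim=15); leave(1,0)
p=st(); env.goto([.40,.05,.25],down(0)); snap("lev2")
E
```

```text
-1 1.6 False [-0.9559  0.0291 -0.2344] 0.1
-1 1.41 False [ 0.7074  0.3214 -0.2749] 0.3
-1 1.22 False [ 0.7438 -0.7201  0.5232] 0.1
-1 1.03 False [-0.1913 -0.4189  0.1713] 0.0
-1 0.84 False [-0.4547 -0.6944  0.463 ] 0.1
-1 0.64 False [ 0.4396 -0.0393  0.7368] 0.1
-1 0.45 False [0.4385 0.2225 0.2794] 0.1
-1 0.26 False [-0.6183 -0.7887 -0.2942] 0.1
-1 0.07 False [-0.5915  0.5622  0.6073] 0.2
-1 -0.12 True [-1.6025 -3.3155  2.5469] 4.3
1 0.5 False [-0.0941  0.5721 -0.1872] 0.3
1 0.34 False [-0.6571  0.4436 -0.0281] 0.2
1 0.19 False [-0.0832 -0.3299 -0.7258] 0.2
1 0.04 False [-0.2849 -0.3347 -0.3077] 0.1
1 -0.12 True [-1.3957  3.2955  2.7455] 6.0
35.7667
```

View pics/lev2.png

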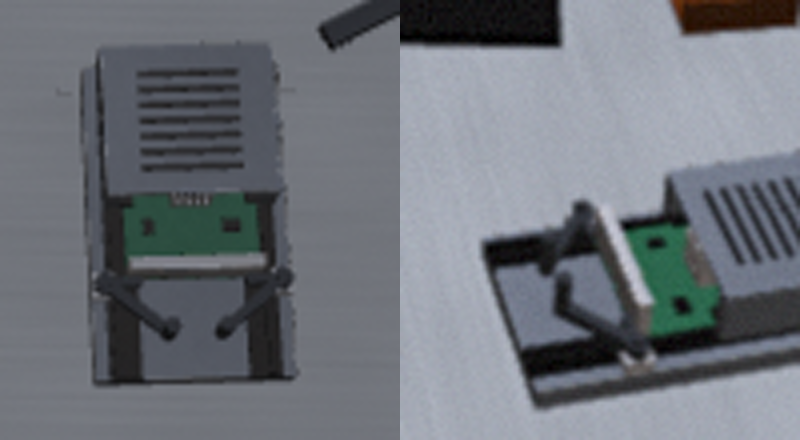

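Both levers look shut: tabs at (171,327) and (222,333), panel at (128–266, about 262). I check the angles and the panel position numerically.

```bash
python3 - <<'E'
from lev import *
f=env.grab_frame("top")
T=lambda L:(proj(f,place(c[:2],c[2],np.array(L)/1000.))-[330,165]+.5)*4
print("tabs at q=0, .12 L/R",np.round(T([[-13,20,65],[-13,-20,65],[-18.3,24,65],[-18.3,-24,65]])).tolist())
for d in (-6,0): print(d,"panel top front L,R / back L,R",np.round(T([[30+d,50,59],[30+d,-50,59],[40+d,50,59],[40+d,-50,59]])).tolist())
im=cv2.resize(f["image"][165:275,330:430],None,fx=8,fy=8,interpolation=cv2.INTER_CUBIC)[440:720,160:620]
for L,col in (([[30,50,59],[30,-50,59],[40,50,59],[40,-50,59],[-13,20,65],[-13,-20,65]],(0,0,255)),([[24,50,59],[24,-50,59],[-18.3,24,65],[-18.3,-24,65]],(0,255,255))):
    for p in T(L)*2-[160,440]: cv2.circle(im,(int(p[0]),int(p[1])),3,col,-1)
cv2.imwrite("pics/chk.png",im)
E
```

```text
tabs at q=0, .12 L/R [[176.0, 326.0], [231.0, 324.0], [171.0, 333.0], [237.0, 331.0]]
-6 panel top front L,R / back L,R [[132.0, 279.0], [268.0, 275.0], [131.0, 266.0], [267.0, 262.0]]
0 panel top front L,R / back L,R [[131.0, 271.0], [268.0, 267.0], [131.0, 258.0], [267.0, 254.0]]
```

View pics/chk.png

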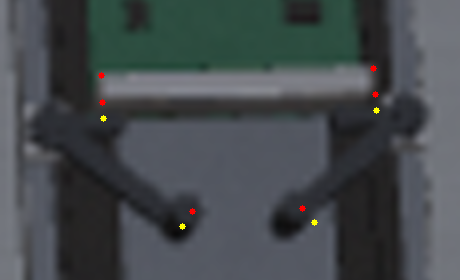

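The panel lies on the predicted home marks (red). Both tabs are at the shut marks, apart from the same small sideways offset, and both swings ended on a firm stop. The arm is clear, so I hand in.

```bash
python3 -c "
from workcell import env
print(env.close_job())"
```

```text
the job is handed in; nothing more can be done
None
```

I handed the job in at about 36 s: the board sits on the home marks, both levers swung shut to a firm stop, the arm is clear and the tube, screwdriver and can were not touched; no verdict came back.

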